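# Hook a dropped mounting plate out from behind a drive guard

## Task

With the hooked rod, reach under the fixed guard's front sheet, hook the dropped slotted plate and draw it out until its long edge lies flush against the stop bar inside the tray's front lip, and hold it snug there for a moment with a light steady pull. Then stand the rod back upright on the bench in front of the tray and let go. Never press or pull hard, keep the gripper off the plate and the guard, and leave the other things where they are.

Things in the scene. Friction and masses are not known exactly. Their poses are not given: they have to be found in the camera images.
- guard: The fixed guard on its steel drip tray, 290 mm wide (x), 296 mm deep (y). Origin on the bench; +y points in behind the guard (roughly world +y), z up. Tray floor top at z = 3 mm, front lip's inner face at y = -120 mm, other rims 15 mm high. Wire bars every 35 mm roof it at 172 mm, a wire runs along each side; a small motor drive fills the back (y = 110 to 170 mm).
- opening (a point): Middle of the lower edge of the guard's clear front sheet, which stands across the tray 90 mm behind the front lip; axes as the guard's. The way under it is 70 mm high above the bench and 256 mm wide; the sheet reaches up to 178 mm. What is drawn out lies between it and the stop.
- lip_face (a point): Middle of the inner face of the tray's front lip (rigid, 290 mm long, 6 mm thick, its top 12 mm above the tray floor), at tray floor height; axes as the guard's: x along the lip, +y in towards the guard, z up.
- stop: The adjustable stop: an aluminium bar 200 mm long, 10 mm wide, 12 mm high, lying across the tray parallel to the lip, clamped rigidly on two slotted rails. The origin is the rails' front end, at the middle of the lip's inner face; the face of the bar that the plate meets is 12 to 38 mm behind it (+y), different each time and not measured: it must be felt or seen.
- plate: Dropped part: dark steel plate 80 (x) by 50 (y) by 8 mm, with a through slot 44 (x) by 24 (y) mm in its middle. Origin: centre of the underside. 0.12 to 0.25 kg, drags with 1 to 2.5 N. Starts flat on the tray floor 45 to 105 mm behind the front sheet, turned up to 0.45 rad. Hooked in the slot, it squares itself when pulled on the stop. Snug: 5 to 10 N of pull for half a second; 15 N is too hard.
- plate_corner_a (a point): -x end of the plate's front (-y) long edge, at half thickness.
- plate_corner_b (a point): +x end of the plate's front (-y) long edge, at half thickness.
- rod: The hooked rod: a black handle block 26 (x) by 90 (y) by 54 mm high stands on the bench; from its +y end a 7 mm steel rod runs along +y, its axis 32 mm above the handle's underside, to y = 260 mm, where it turns down into a toe leaning 8 mm back. Origin: centre of the handle's underside. About 0.22 kg, centre of mass 20 to 25 mm towards +y. Take the handle across its 26 mm from above.
- toe (a point): Centre of the round tip (radius 3.5 mm) of the rod's down-turned toe, 252 mm ahead of the handle's origin and 4 mm above its underside; 28 mm below the rod's axis.
- nut: Bystander: steel nut, 20 mm across, 9 mm high, lying on the tray near its +x rim behind the guard's sheet. Origin: centre of underside.
- post: Bystander: steel post 21 mm in diameter, 50 mm tall, standing on the tray near its -x rim in front of the guard's sheet. Origin: centre of underside.
- bottle: Bystander: small amber bottle, 36 mm in diameter, 75 mm tall. Origin: centre of underside.
- driver: Bystander: screwdriver lying beyond the work area.
- tape: Bystander: roll of tape, 64 mm in diameter, 20 mm high.
- carton: Bystander: small carton 70 by 90 by 50 mm.
- pot: Bystander: white pot, 64 mm in diameter, 60 mm tall.
Not all that is in view belongs to the job. There is more than one size of the plate; the one meant has the size given above.

How it is judged:
By the outcome, as a careful person would: the job done as asked, in the order asked, and still so for the second after the job is handed in, with the robot touching nothing.
It also fails if it takes over 70 s, if anything falls off the work surface, if the arm or the gripper's body presses on something with over 40 N, if the wrist force passes 120 N, or if a joint passes its speed limit or range.

## Robot

A 7-joint arm with a two-finger parallel gripper is mounted at the origin on the work surface. World frame = base frame: x ahead of the robot, y to its left, z up, the work surface at z = 0. Lengths are in m, angles in rad, forces in N, time in s.
With the tool pointing down it reaches from about 0.425 to 0.925 m from the base axis. Payload 6.8 kg.
Tool frame: the origin (TCP) lies midway between the tips of the shut fingers; the grasp point (between the pads) lies 19 mm behind it; y points along the fingers, z is the direction in which the jaws open and shut, and the axes are right-handed (so a half turn about y gives the same grasp; the last joint's range is limited). The gripper opens to 85 mm and grips with 20 to 120 N. Pads are 22 mm wide; open, the fingers measure 114 mm over their backs; the gripper's body (76 mm by 85 mm) begins 54 mm behind the grasp point. The pads swing forward as they close: fully open they stand 13 mm farther back than shut.
Start: joints at [-1.349, 0.477, 0.022, 1.555, -0.011, 1.109, -0.083], TCP at [0.219, 0.639, 0.231] pointing down, gripper open.
Joint ranges: [-2.96, 2.96], [-0.34, 2.1], [-1.41, 1.46], [0.24, 2.44], [-1.37, 4.51], [0.17, 1.92], [-2.96, 2.96]. Speed limits (rad/s): [2.39, 2.39, 3.14, 3.14, 3.14, 3.14, 3.14].

## Interface

Orientations are given as a unit quaternion [w, x, y, z].
In Python, from station import bot gives the robot as it stands. The module is installed in compiled form; this text tells all that it offers.
- The arm moves only by the shell command python3 -m crank 'ROWS' [FORCE]. ROWS is JSON, a list of rows, each an object with "linear": the shift along the tool's x, y, z in m, a list of three; "dr": the turn, a rotation vector about the tool's x, y, z in degrees, a list of three; "hand": the gripper command: -1 is shut, 1 is fully open, values between are in proportion. A call has 1 to 10 rows; each row is the pose to reach, as a shift and turn from the pose commanded when the call began, along the tool's axes at that moment; what a row does not reach only later rows make up. A row lasts 1/12 s, in which the tool goes at most 41.7 mm and 7.16 degrees, less where a joint would pass 70% of its speed; a pose out of reach is approached as far as the arm can. A call with a gripper value outside its range is refused whole. The fingers move at their own pace and stop on an object; FORCE is the grip in N (left out, the last holds). Time passes only in rows, so rows that repeat a pose let the fingers close. It gives the time, the measured TCP pose, the force and the opening at its end, in the units of the state.
- bot.get_obs(): the state, without advancing time (a new reading comes with each control period).
- bot.read_camera(name): name is "scene" or "top"; returns the picture (384x512x3 uint8, blue, green, red); there is no depth.
- bot.camera_params(name): a dict with "K" (3x3 intrinsics, pixels), "R" (3x3) and "t" (3): a world point X has camera coordinates R X + t. Camera axes: x right, y down, z forward; pixel columns grow to the right and rows downward; lengths in m; the calibration is good to about 2 mm. A picture is of the moment at which its call begins. camera_params takes no time and is no camera call.
- bot.hand_in(): hands the job in, once; it reports no verdict.
Trained networks look in the newest picture that a camera, given by its name, has taken for a name from the list of things; names that differ only in an ending like _2 or _b are one class to them, and where a whole thing is asked for, a point or a joint stands for the part that bears it (a point fixed in the world has none). Each returns a list of dicts, best first, with "score" (0 to 1); they miss things now and then, are a little off and sometimes report something else, mostly with a low value. They report only what shows in the picture. A call takes as long as a camera call. They do not tell look-alikes from the thing itself.
- bot.search_frame(camera, target): "extent" ([left, top, right, bottom] in pixels, round what is visible of it).
- bot.cut_out(camera, target): "pixels" (384x512 bool, what is visible of it) and "extent" ([left, top, right, bottom] in pixels, round what is visible of it).
- bot.place_of(camera, target): "xy" ([column, row] in pixels: a listed point, or the origin of a listed thing).
The state is a dict: "t": time; "q": joint angles; "joint_vel": joint speeds; "joint_torque": joint torques, N m; "eef_pos": TCP position; "tool_rot": TCP orientation; "contact_force": force on the tool from outside, world axes, zero at the start; "torque": the same for the moment, N m; "gripper_width": opening from 0.0 (shut) to 1.0 (fully open).
Only numpy, scipy, OpenCV 4.12 (cv2) and the standard library are available. Lean on these libraries where they do the work, as an engineer would, in place of code of your own. Each camera call takes 0.05 s, during which the arm holds its last target. There are 200 camera calls.

## Working session

There is one attempt and no reset: what is moved stays moved. The work goes in short steps, Python scripts to look and compute and a shell command to move; the robot and the scene stay as the last step left them, time stands still between calls to the robot, and variables do not carry over. Pictures are saved under pics/ and viewed, about 8 in all and at most 12, crops included, and the job is handed in when it is done.

```bash
mkdir -p pics; cat > h.py <<'E'
import numpy as np, cv2
from station import bot
def cam(n):
    p=bot.camera_params(n); return np.array(p["K"]),np.array(p["R"]),np.array(p["t"]).ravel()
def px2w(n,uv,z):
    K,R,t=cam(n); d=R.T@np.linalg.inv(K)@np.array([uv[0],uv[1],1.]); c=-R.T@t
    return c+d*(z-c[2])/d[2]
def w2px(n,X):
    K,R,t=cam(n); p=K@(R@np.array(X,float)+t); return p[:2]/p[2]
E
python3 - <<'E'
from h import *
np.set_printoptions(precision=4,suppress=True)
for n in("scene","top"):
    im=bot.read_camera(n); cv2.imwrite(f"pics/{n}0.png",im)
    K,R,t=cam(n); print(n,K[0,0],-R.T@t,R[2])
    for th in("opening","lip_face","stop","plate","plate_corner_a","plate_corner_b","rod","toe","nut","post"):
        r=bot.place_of(n,th); print(th,[(np.round(a["xy"],1).tolist(),round(a["score"],2)) for a in r[:4]])
o=bot.get_obs(); print(o)
E
```

```text
scene 436.00442776509027 [1.1588 0.4185 1.2204] [-0.4314 -0.3382 -0.8364]
opening [([321.6, 214.3], 0.92), ([328.2, 233.3], 0.34)]
lip_face [([297.6, 209.4], 0.67)]
stop [([297.6, 211.0], 0.58)]
plate [([284.4, 303.5], 0.64), ([331.5, 246.0], 0.56)]
plate_corner_a [([337.7, 231.8], 0.72), ([261.2, 300.7], 0.69), ([295.5, 286.9], 0.64), ([380.6, 179.7], 0.61)]
plate_corner_b [([337.7, 231.8], 0.72), ([261.2, 300.7], 0.69), ([295.5, 286.9], 0.64), ([380.6, 179.7], 0.61)]
rod [([202.9, 159.0], 0.57), ([339.2, 234.1], 0.48)]
toe [([263.1, 189.7], 0.59)]
nut [([310.6, 270.7], 0.59)]
post [([197.0, 212.8], 0.45), ([150.9, 153.9], 0.39)]
top 371.3250298102013 [ 0.4518 -0.0117  1.309 ] [ 0.0862 -0.0066 -0.9963]
opening [([206.6, 202.4], 0.75)]
lip_face [([230.8, 210.0], 0.57)]
stop [([235.8, 210.5], 0.74)]
plate [([188.4, 131.5], 0.73), ([206.7, 200.8], 0.56), ([193.2, 274.0], 0.53), ([188.4, 196.8], 0.49)]
plate_corner_a [([201.8, 124.6], 0.9), ([193.7, 207.9], 0.77), ([342.6, 198.3], 0.73), ([183.8, 276.3], 0.65)]
plate_corner_b [([201.8, 124.6], 0.9), ([193.7, 207.9], 0.77), ([342.6, 198.3], 0.73), ([183.8, 276.3], 0.65)]
rod [([343.0, 199.5], 0.65)]
toe [([272.1, 204.5], 0.58)]
nut []
post []
{'t': 1.1, 'q': array([-1.3491,  0.477 ,  0.0224,  1.5554, -0.0115,  1.1093, -0.0831]), 'joint_vel': array([-0.0012, -0.0003,  0.0009,  0.0028, -0.0007, -0.0002,  0.0009]), 'joint_torque': array([  0.0001, -59.6348,   1.6069, -28.1548,   0.0125,   0.0016,
        -0.    ]), 'eef_pos': array([0.2186, 0.6386, 0.2313]), 'tool_rot': array([-0.6975,  0.6975, -0.1161,  0.1161]), 'contact_force': array([-0.3677, -0.0993,  0.5132]), 'torque': array([ 0.0365,  0.0066, -0.0315]), 'gripper_width': 0.9993035000633591}
```

View both.

```bash
python3 - <<'E'
import cv2,numpy as np
a=cv2.imread("pics/scene0.png");b=cv2.imread("pics/top0.png")
cv2.imwrite("pics/s.png",cv2.resize(a,(800,600)));cv2.imwrite("pics/t.png",cv2.resize(b,(800,600)))
E
```

```text
(no output)
```

View pics/s.png

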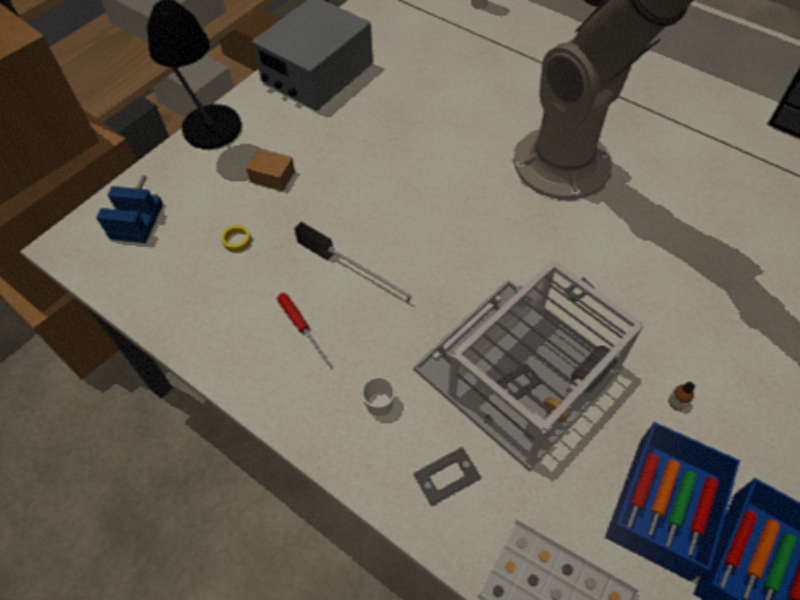

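View pics/t.png

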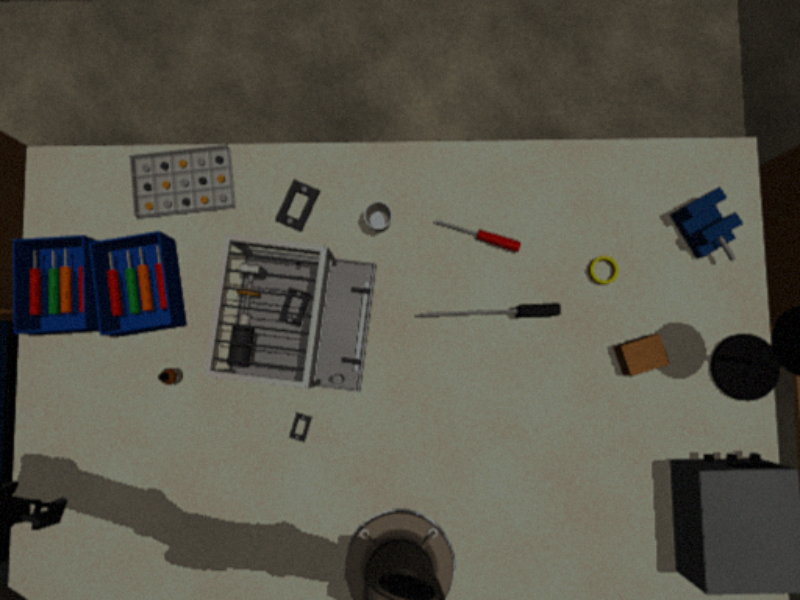

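```bash
python3 - <<'E'
from h import *
np.set_printoptions(precision=4,suppress=True)
c=cv2.imread("pics/top0.png")[145:260,125:375]
c=cv2.convertScaleAbs(c,alpha=1.6,beta=10)
cv2.imwrite("pics/c.png",cv2.resize(c,None,fx=3.2,fy=3.2,interpolation=cv2.INTER_CUBIC))
s=cv2.imread("pics/scene0.png")[160:305,255:425]
s=cv2.convertScaleAbs(s,alpha=1.6,beta=10)
cv2.imwrite("pics/c2.png",cv2.resize(s,None,fx=4,fy=4,interpolation=cv2.INTER_CUBIC))
P=lambda n,u,z:print(n,u,z,px2w(n,u,z))
P("top",(206.6,202.4),.07);P("top",(230.8,210),.003);P("top",(188.4,196.8),.003)
P("top",(342.6,198.5),.054);P("top",(272.1,204.5),.004)
P("scene",(321.6,214.3),.07);P("scene",(297.6,209.4),.003);P("scene",(263.1,189.7),.004);P("scene",(202.9,159),.0)
P("scene",(331.5,246),.003)
for n in("top",):
  for r in bot.cut_out(n,"rod")+bot.cut_out(n,"plate"):
    m=r["pixels"]; print(r["score"],r["extent"],m.sum(), cv2.minAreaRect(np.argwhere(m)[:,::-1].astype(np.float32)))
E
```

```text
top (206.6, 202.4) 0.07 [0.5435 0.1546 0.07  ]
top (230.8, 210) 0.003 [0.5204 0.0786 0.003 ]
top (188.4, 196.8) 0.003 [0.5693 0.2276 0.003 ]
top (342.6, 198.5) 0.054 [ 0.5508 -0.3047  0.054 ]
top (272.1, 204.5) 0.004 [ 0.5374 -0.067   0.004 ]
scene (321.6, 214.3) 0.07 [0.5319 0.1615 0.07  ]
scene (297.6, 209.4) 0.003 [0.526  0.0746 0.003 ]
scene (263.1, 189.7) 0.004 [ 0.5319 -0.0599  0.004 ]
scene (202.9, 159) 0.0 [ 0.5523 -0.3079  0.    ]
scene (331.5, 246) 0.003 [0.5717 0.2309 0.003 ]
0.85 [275.2, 196.2, 361.3, 199.7] 331 ((317.5, 198.0), (8.0, 81.0), 90.0)
0.66 [174.4, 115.6, 203.6, 149.6] 404 ((189.81219482421875, 130.490234375), (18.78777503967285, 29.264232635498047), 24.775142669677734)
0.61 [176.9, 186.8, 197.9, 209.3] 237 ((187.73854064941406, 195.87158203125), (15.325221061706543, 23.083616256713867), 16.699243545532227)
0.43 [186.0, 266.1, 197.0, 280.2] 76 ((191.25001525878906, 272.75), (9.170605659484863, 15.81138801574707), 18.434947967529297)
```

View pics/c.png

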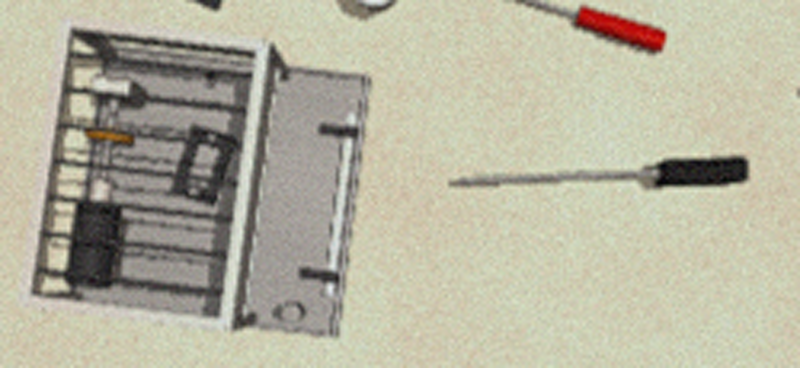

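View pics/c2.png

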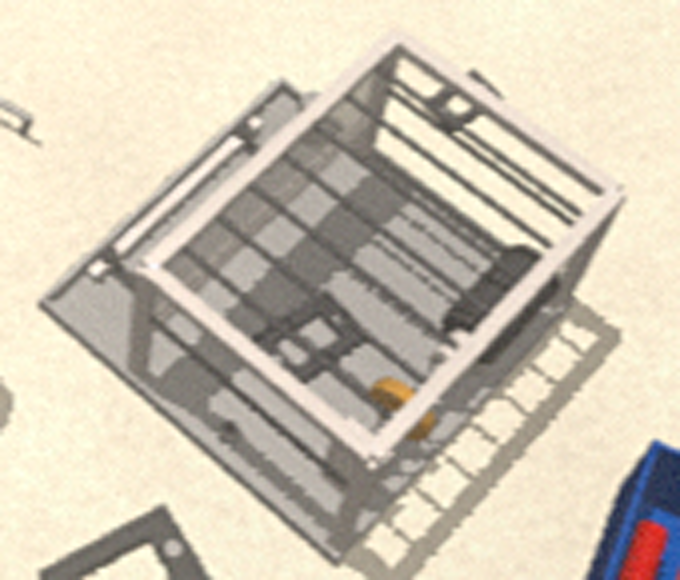

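```bash
python3 - <<'E'
from h import *
np.set_printoptions(precision=4,suppress=True)
T=lambda u,v,z:px2w("top",(125+u/3.2-.35,145+v/3.2-.35),z)
S=lambda u,v,z:px2w("scene",(255+u/4-.37,160+v/4-.37),z)
a=[("frontcorner+x",T(371,76,.015),S(41,300,.015)),("frontcorner-x",T(339,335,.015),S(282,82,.015)),
("bar+x in",T(345,115,.015),S(116,253,.015)),("bar-x in",T(327,294,.015),S(240,145,.015)),
("rail+x back end",T(320,130,.010),None),("rail-x back",T(300,273,.01),None)]
p1=(a[0][1]+a[0][2])/2;p2=(a[1][1]+a[1][2])/2
for n,x,y in a: print(n,x,y)
print(np.linalg.norm(a[0][1]-a[1][1]),np.linalg.norm(a[0][2]-a[1][2]))
ex=(p1-p2)[:2];yaw=np.arctan2(ex[1],ex[0]);ex/=np.linalg.norm(ex);ey=np.array([-ex[1],ex[0]])
L=(p1+p2)[:2]/2+.006*ey; print("yaw",yaw,"lip",L)
g=lambda X:np.array([(X[:2]-L)@ex,(X[:2]-L)@ey])
for n,x,y in a: print(n,g(x),None if y is None else g(y))
for c in [(190,125),(238,137),(215,203),(172,193),(207,165)]: print("plate",g(T(*c,.011)),T(*c,.011))
for c in [(330,298),(365,335),(300,378),(250,340)]: print("plateS",g(S(*c,.011)))
print("open",g(px2w("top",(206.6,202.4),.07)),g(px2w("scene",(321.6,214.3),.07)))
print("handle", T(660,173,.054),T(748,169,.054),T(705,171,.054),"toe",T(453,183,.02), T(650,176,.032),T(460,181,.032))
E
```

```text
frontcorner+x [0.6658 0.042  0.015 ] [0.6668 0.0476 0.015 ]
frontcorner-x [0.3838 0.0798 0.015 ] [0.3842 0.0881 0.015 ]
bar+x in [0.623 0.071 0.015] [0.5987 0.0703 0.015 ]
bar-x in [0.428  0.0924 0.015 ] [0.457  0.0938 0.015 ]
rail+x back end [0.6074 0.0989 0.01  ] None
rail-x back [0.4511 0.1219 0.01  ] None
0.2845151369865049 0.2854928553720836
yaw -0.1378723227012202 lip [0.5259 0.0703]
frontcorner+x [ 0.1424 -0.0089] [ 0.1426 -0.0031]
frontcorner-x [-0.1421 -0.0101] [-0.1429 -0.0019]
bar+x in [0.096 0.014] [0.0721 0.01  ]
bar-x in [-0.1     0.0084] [-0.0715  0.0138]
rail+x back end [0.0768 0.0396] None
rail-x back [-0.0812  0.0409] None
plate [0.0647 0.1819] [0.615  0.2416 0.011 ]
plate [0.058  0.1278] [0.6009 0.1889 0.011 ]
plate [-0.017   0.1429] [0.5288 0.2142 0.011 ]
plate [-0.0118  0.191 ] [0.5405 0.2611 0.011 ]
plate [0.0233 0.1573] [0.5706 0.2229 0.011 ]
plateS [-0.0165  0.1537]
plateS [-0.0106  0.1927]
plateS [0.0515 0.1804]
plateS [0.0539 0.133 ]
open [0.0059 0.0859] [-0.0067  0.0911]
handle [ 0.5507 -0.2649  0.054 ] [ 0.5535 -0.3586  0.054 ] [ 0.5521 -0.3128  0.054 ] toe [ 0.546 -0.046  0.02 ] [ 0.5494 -0.2585  0.032 ] [ 0.5471 -0.0533  0.032 ]
```

```bash
cat >> h.py <<'E'
from scipy.spatial.transform import Rotation as Ro
EX=np.array([np.cos(-.138),np.sin(-.138)]);EY=np.array([-EX[1],EX[0]]);LIP=np.array([.5259,.0703])
def gw(x,y): return LIP+x*EX+y*EY
def cur():
    o=bot.get_obs(); return np.array(o["eef_pos"]),Ro.from_quat(np.roll(o["tool_rot"],-1)),o
def go(p,yaw=None):
    """yaw of handle: tool z along +-(cos,sin)"""
    c,R,o=cur(); M=R.as_matrix()
    if yaw is None: dr=np.zeros(3)
    else:
        z=np.array([np.cos(yaw),np.sin(yaw),0]); z*=np.sign(z@M[:,2]) or 1
        y=np.array([0,0,-1.]); dr=np.degrees((R.inv()*Ro.from_matrix(np.c_[np.cross(y,z),y,z])).as_rotvec())
    print("lin",np.round(M.T@(np.array(p)-c),4),"dr",np.round(dr,2))
E
python3 - <<'E'
from h import *
np.set_printoptions(precision=4,suppress=True)
c,R,o=cur(); print(R.as_matrix())
go([.56,.25,.32],.035); go([.552,-.311,.25],.035)
E
```

```text
[[ 0.9461  0.      0.3239]
 [-0.3239  0.      0.9461]
 [-0.     -1.      0.    ]]
lin [ 0.4489 -0.0887 -0.2571] dr [-0.  69.1 -0. ]
lin [ 0.623  -0.0187 -0.7905] dr [-0.  69.1 -0. ]
```

```bash
W='{"linear":[0.449,-0.089,-0.257],"dr":[0,69.1,0],"hand":1}'
python3 -m crank '[{"linear":[0.449,-0.089,-0.257],"dr":[0,69.1,0],"hand":1},{"linear":[0.449,-0.089,-0.257],"dr":[0,69.1,0],"hand":1},{"linear":[0.449,-0.089,-0.257],"dr":[0,69.1,0],"hand":1},{"linear":[0.449,-0.089,-0.257],"dr":[0,69.1,0],"hand":1},{"linear":[0.449,-0.089,-0.257],"dr":[0,69.1,0],"hand":1},{"linear":[0.449,-0.089,-0.257],"dr":[0,69.1,0],"hand":1},{"linear":[0.449,-0.089,-0.257],"dr":[0,69.1,0],"hand":1},{"linear":[0.449,-0.089,-0.257],"dr":[0,69.1,0],"hand":1},{"linear":[0.449,-0.089,-0.257],"dr":[0,69.1,0],"hand":1},{"linear":[0.449,-0.089,-0.257],"dr":[0,69.1,0],"hand":1}]'
python3 - <<'E'
from h import *
go([.552,-.311,.25],.035)
E
```

```text
t: 2.03
eef_pos: [0.4907, 0.3286, 0.3026]
tool_rot: [0.507, -0.507, 0.493, -0.493]
contact_force: [0.5, 0.7, 0.5]
gripper_width: 0.999
lin [0.6412 0.0522 0.0428] dr [-0.02 -0.35 -0.04]
```

```bash
python3 -m crank '[{"linear":[0.641,0.052,0.043],"dr":[0,0,0],"hand":1},{"linear":[0.641,0.052,0.043],"dr":[0,0,0],"hand":1},{"linear":[0.641,0.052,0.043],"dr":[0,0,0],"hand":1},{"linear":[0.641,0.052,0.043],"dr":[0,0,0],"hand":1},{"linear":[0.641,0.052,0.043],"dr":[0,0,0],"hand":1},{"linear":[0.641,0.052,0.043],"dr":[0,0,0],"hand":1},{"linear":[0.641,0.052,0.043],"dr":[0,0,0],"hand":1},{"linear":[0.641,0.052,0.043],"dr":[0,0,0],"hand":1},{"linear":[0.641,0.052,0.043],"dr":[0,0,0],"hand":1},{"linear":[0.641,0.052,0.043],"dr":[0,0,0],"hand":1}]'
python3 - <<'E'
from h import *
go([.552,-.311,.09],.035)
E
```

```text
t: 2.87
eef_pos: [0.5319, -0.0848, 0.2686]
tool_rot: [0.509, -0.508, 0.491, -0.491]
contact_force: [1.0, 0.6, 0.5]
gripper_width: 0.999
lin [0.2268 0.1785 0.012 ] dr [-0.06  0.02 -0.03]
```

```bash
python3 -m crank '[{"linear":[0.227,0.02,0.012],"dr":[0,0,0],"hand":1},{"linear":[0.227,0.02,0.012],"dr":[0,0,0],"hand":1},{"linear":[0.227,0.02,0.012],"dr":[0,0,0],"hand":1},{"linear":[0.227,0.02,0.012],"dr":[0,0,0],"hand":1},{"linear":[0.227,0.02,0.012],"dr":[0,0,0],"hand":1},{"linear":[0.227,0.06,0.012],"dr":[0,0,0],"hand":1},{"linear":[0.227,0.1,0.012],"dr":[0,0,0],"hand":1},{"linear":[0.227,0.14,0.012],"dr":[0,0,0],"hand":1},{"linear":[0.227,0.17,0.012],"dr":[0,0,0],"hand":1},{"linear":[0.227,0.17,0.012],"dr":[0,0,0],"hand":1}]'
python3 - <<'E'
from h import *
go([.552,-.311,.010],.035)
ims=[bot.read_camera(n) for n in("scene","top")]
s=ims[0][90:250,130:330];t=ims[1][120:260,230:420]
for i in(s,t):print(i.shape)
o=np.hstack([cv2.resize(cv2.convertScaleAbs(i,alpha=1.6,beta=10),(400,h)) for i,h in((s,320),(t,320))])
cv2.imwrite("pics/g1.png",o)
E
```

```text
t: 3.7
eef_pos: [0.5481, -0.3067, 0.0918]
tool_rot: [-0.507, 0.51, -0.495, 0.487]
contact_force: [-0.4, 0.8, -0.4]
gripper_width: 1.001
lin [0.0048 0.0818 0.0046] dr [ 0.57  0.01 -0.29]
(160, 200, 3)
(140, 190, 3)
```

View pics/g1.png

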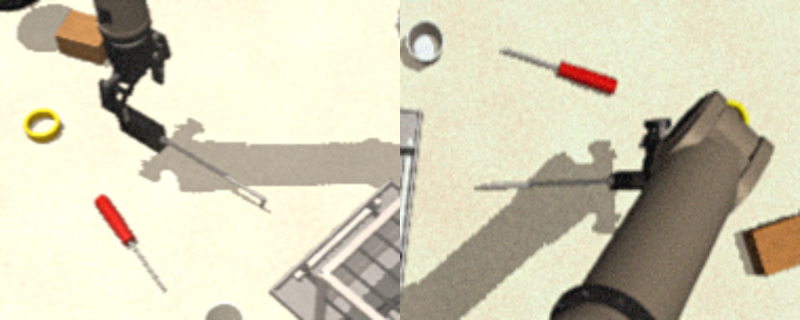

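```bash
python3 -m crank '[{"linear":[0.004,0.03,0.004],"dr":[0,0,0],"hand":1},{"linear":[0.004,0.055,0.004],"dr":[0,0,0],"hand":1},{"linear":[0.004,0.076,0.004],"dr":[0,0,0],"hand":1},{"linear":[0.004,0.08,0.004],"dr":[0,0,0],"hand":1},{"linear":[0.004,0.08,0.004],"dr":[0,0,0],"hand":1},{"linear":[0.004,0.08,0.004],"dr":[0,0,0],"hand":0},{"linear":[0.004,0.08,0.004],"dr":[0,0,0],"hand":-0.3},{"linear":[0.004,0.08,0.004],"dr":[0,0,0],"hand":-0.6},{"linear":[0.004,0.08,0.004],"dr":[0,0,0],"hand":-1},{"linear":[0.004,0.08,0.004],"dr":[0,0,0],"hand":-1}]' 90
python3 -m crank '[{"linear":[0,0,0],"dr":[0,0,0],"hand":-1},{"linear":[0,0,0],"dr":[0,0,0],"hand":-1},{"linear":[0,0,0],"dr":[0,0,0],"hand":-1},{"linear":[0,0,0],"dr":[0,0,0],"hand":-1},{"linear":[0,0,0],"dr":[0,0,0],"hand":-1},{"linear":[0,0,0],"dr":[0,0,0],"hand":-1}]' 90
python3 - <<'E'
from h import *
print(cur()[2]["tool_rot"], cur()[1].as_matrix())
for n in("scene","top"):
    bot.read_camera(n)
    print(n,[(a["xy"],a["score"],px2w(n,a["xy"],.004)) for a in bot.place_of(n,"toe")[:2]])
E
```

```text
t: 4.63
eef_pos: [0.5563, -0.3135, 0.0192]
tool_rot: [0.509, -0.509, 0.491, -0.491]
contact_force: [1.7, 1.6, 24.1]
gripper_width: 0.304
t: 5.13
eef_pos: [0.5567, -0.3137, 0.0194]
tool_rot: [0.509, -0.508, 0.491, -0.492]
contact_force: [0.1, 0.3, 7.2]
gripper_width: 0.294
[ 0.50888183 -0.50841183  0.49066383 -0.49173742] [[ 3.48866281e-02  1.55389059e-03  9.99390068e-01]
 [-9.99391077e-01 -5.76575407e-04  3.48875598e-02]
 [ 6.30435186e-04 -9.99998626e-01  1.53282962e-03]]
scene [([258.9, 189.4], 0.72, array([ 0.53920516, -0.07189602,  0.004     ]))]
top [([268.7, 201.7], 0.5, array([ 0.54749709, -0.05524457,  0.004     ]))]
```

```bash
python3 -m crank '[{"linear":[0,-0.023,0],"dr":[0,0,0],"hand":-1},{"linear":[0,-0.023,0],"dr":[0,0,0],"hand":-1},{"linear":[0,-0.023,0],"dr":[0,0,0],"hand":-1},{"linear":[0,-0.023,0],"dr":[0,0,0],"hand":-1}]' 110
python3 - <<'E'
from h import *
print(cur()[2]["contact_force"],cur()[0],gw(.022,-.285))
go([*gw(.022,-.285),.0424],-.138)
for n in("scene","top"):
    bot.read_camera(n)
    print(n,[(a["xy"],a["score"],px2w(n,a["xy"],.027)) for a in bot.place_of(n,"toe")[:2]])
E
```

```text
t: 5.67
eef_pos: [0.5557, -0.3128, 0.0407]
tool_rot: [-0.509, 0.509, -0.491, 0.491]
contact_force: [0.2, -0.1, -1.2]
gripper_width: 0.289
[ 0.2283023  -0.10493938 -1.23546338] [ 0.55574004 -0.31279862  0.04068371] [ 0.50848556 -0.21501691]
lin [-0.0994 -0.0016 -0.0438] dr [ 0.03  9.92 -0.03]
scene [([260.3, 186.3], 0.69, array([ 0.53851482, -0.06622528,  0.027     ])), ([337.0, 233.5], 0.51, array([0.53746967, 0.22589761, 0.027     ]))]
top [([269.8, 200.3], 0.5, array([ 0.5506123 , -0.05837648,  0.027     ]))]
```

```bash
python3 -m crank '[{"linear":[-0.033,0,-0.014],"dr":[0,3.3,0],"hand":-1},{"linear":[-0.066,0,-0.029],"dr":[0,6.6,0],"hand":-1},{"linear":[-0.099,-0.001,-0.044],"dr":[0,9.9,0],"hand":-1},{"linear":[-0.099,-0.001,-0.044],"dr":[0,9.9,0],"hand":-1},{"linear":[-0.099,-0.001,-0.044],"dr":[0,9.9,0],"hand":-1},{"linear":[-0.099,-0.001,-0.044],"dr":[0,9.9,0],"hand":-1}]'
python3 - <<'E'
from h import *
print(gw(.022,-.03))
for n in("scene","top"):
    im=bot.read_camera(n); cv2.imwrite(f"pics/{n}2.png",im)
    print(n,[(a["xy"],a["score"],px2w(n,a["xy"],.027)) for a in bot.place_of(n,"toe")[:2]])
    print([(a["xy"],a["score"],px2w(n,a["xy"],.003)) for a in bot.place_of(n,"plate")])
s=cv2.imread("pics/scene2.png")[140:300,210:410];t=cv2.imread("pics/top2.png")[140:260,150:350]
i=[cv2.resize(cv2.convertScaleAbs(a,alpha=1.6,beta=10),None,fx=s_,fy=s_,interpolation=cv2.INTER_CUBIC) for a,s_ in((s,4),(t,4))]
cv2.imwrite("pics/g2.png",np.vstack(i)[:, :][::1] if 0 else cv2.resize(np.vstack([cv2.resize(s,(400,320)),cv2.resize(t,(400,240))]),(560,600*0+784)) if 0 else i[1])
cv2.imwrite("pics/g2s.png",i[0][:600])
go([*gw(.022,.161-.255),.0424],-.138)
E
```

```text
t: 6.37
eef_pos: [0.5091, -0.2161, 0.0424]
tool_rot: [-0.465, 0.465, -0.533, 0.533]
contact_force: [0.9, -0.6, -1.8]
gripper_width: 0.288
[0.54356398 0.03755883]
scene [([284.6, 200.4], 0.82, array([0.53554334, 0.02904106, 0.027     ]))]
[([283.9, 306.0], 0.81, array([0.81104265, 0.2216563 , 0.003     ])), ([329.2, 244.7], 0.7, array([0.57210669, 0.22295396, 0.003     ])), ([369.2, 183.6], 0.45, array([0.30104535, 0.21066942, 0.003     ]))]
top [([191.4, 210.2], 0.35, array([0.52055287, 0.21288076, 0.027     ]))]
[([187.9, 131.2], 0.97, array([0.80522127, 0.22951923, 0.003     ])), ([196.3, 273.7], 0.68, array([0.30135287, 0.20019292, 0.003     ])), ([186.0, 195.1], 0.49, array([0.57545798, 0.23610161, 0.003     ]))]
lin [-0.1928 -0.0002 -0.0007] dr [-0.02 -0.06  0.03]
```

View pics/g2.png

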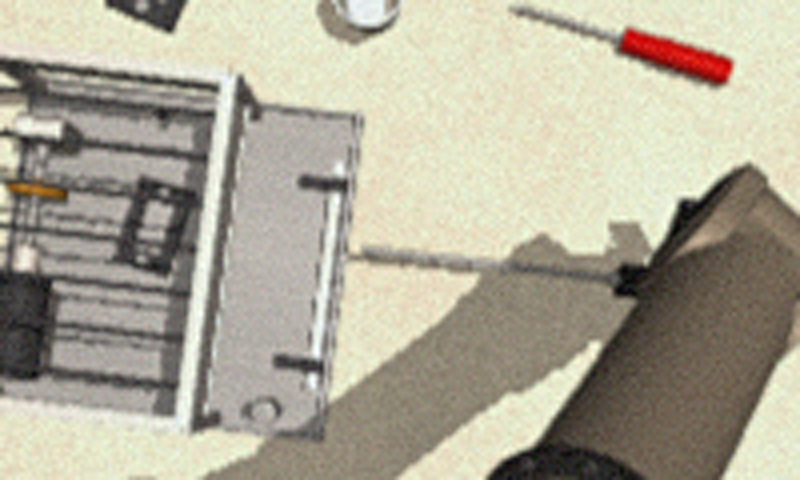

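```bash
python3 - <<'E'
from h import *
c,R,o=cur(); d=-R.as_matrix()[:,0]; print(d)
for D in(.250,.255,.26):
  e=c+d*(D+.008); e[2]=.0555; t=c+d*D; t[2]=.027
  print(D,[(w2px("top",e)-[150,140])*4, (w2px("top",t)-[150,140])*4],[(w2px("scene",x)-[210,140])*4 for x in(e,t)])
E
```

```text
[ 1.38520553e-01  9.90359444e-01 -4.76958643e-04]
0.25 [array([365.83545083, 247.56788213]), array([376.36509295, 251.1122373 ])] [array([303.09291071, 236.63360907]), array([294.48272494, 249.41287082])]
0.255 [array([359.97136954, 246.84229217]), array([370.63017845, 250.40258282])] [array([307.76479401, 240.43678048]), array([299.05185769, 253.16043929])]
0.26 [array([354.10753933, 246.11673329]), array([364.89550409, 249.69295806])] [array([312.45019938, 244.25095959]), array([303.63395843, 256.91864402])]
```

View pics/g2s.png

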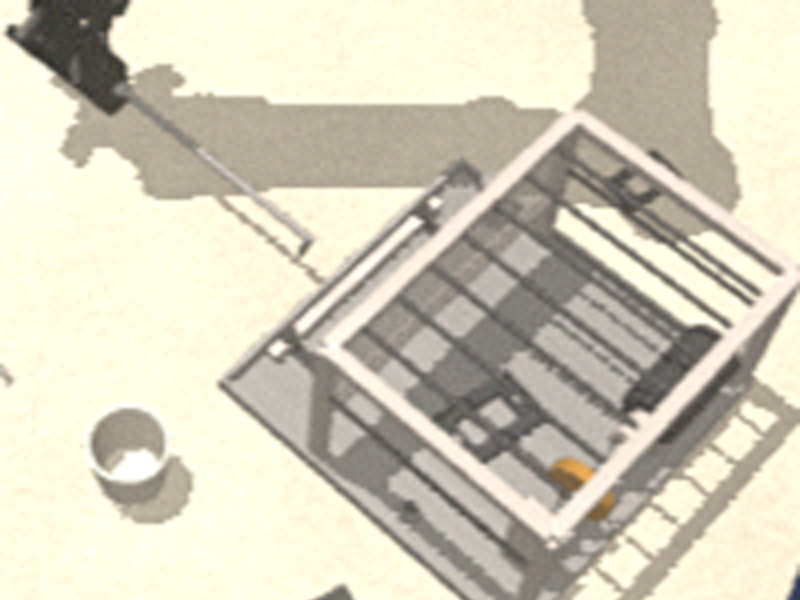

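```bash
python3 -m crank '[{"linear":[-0.03,0,0],"dr":[0,0,0],"hand":-1},{"linear":[-0.06,0,0],"dr":[0,0,0],"hand":-1},{"linear":[-0.09,0,0],"dr":[0,0,0],"hand":-1},{"linear":[-0.12,0,0],"dr":[0,0,0],"hand":-1},{"linear":[-0.15,0,0],"dr":[0,0,0],"hand":-1},{"linear":[-0.175,0,0],"dr":[0,0,0],"hand":-1},{"linear":[-0.192,0,0],"dr":[0,0,0],"hand":-1},{"linear":[-0.192,0,0],"dr":[0,0,0],"hand":-1},{"linear":[-0.192,0,0],"dr":[0,0,0],"hand":-1}]'
python3 - <<'E'
from h import *
c,R,o=cur(); d=-R.as_matrix()[:,0]; t=c+d*.256; t[2]-=.0154
print(c,t, (t[:2]-LIP)@EX,(t[:2]-LIP)@EY)
b=[cv2.convertScaleAbs(bot.read_camera(n),alpha=1.6,beta=10) for n in("scene","top")]
A=np.array
for n,im in zip(("scene","top"),b):
    u=w2px(n,t); cv2.imwrite(f"pics/{n}3.png",im); print(n,u,w2px(n,[*t[:2],.003]))
s=cv2.resize(b[0][205:285,280:380],(800,640),interpolation=cv2.INTER_CUBIC)[:600]
t_=b[1][170:220,160:230]
s=cv2.resize(b[0][205:280,285:375],(432,360),interpolation=cv2.INTER_CUBIC)
t_=cv2.resize(b[1][165:225,160:220],(360,360),interpolation=cv2.INTER_CUBIC)
cv2.imwrite("pics/g3.png",np.hstack([s,t_]))
E
```

```text
t: 7.42
eef_pos: [0.5354, -0.0249, 0.0422]
tool_rot: [-0.465, 0.465, -0.533, 0.533]
contact_force: [-0.8, -0.2, -2.0]
gripper_width: 0.29
[ 0.53535629 -0.02489237  0.04224589] [0.56998494 0.22875474 0.02685471] 0.021868417908564246 0.16301275957698935
scene [332.15714104 241.76284396] [331.18283712 245.21899773]
top [186.81440338 196.01170553] [188.08385538 196.61291141]
```

View pics/g3.png

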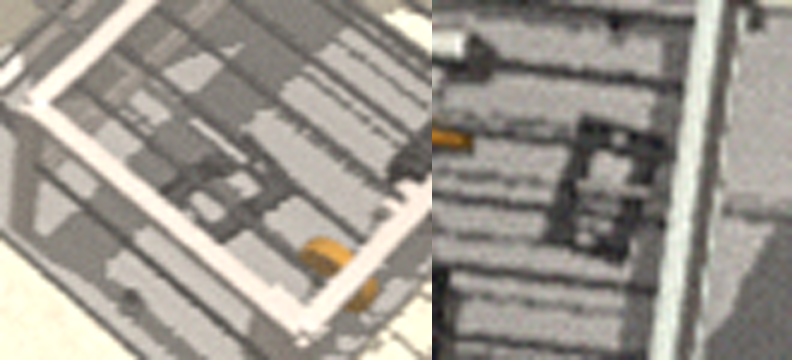

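```bash
python3 -m crank '[{"linear":[0.001,0.006,0],"dr":[0,0,0],"hand":-1},{"linear":[0.001,0.01,0],"dr":[0,0,0],"hand":-1},{"linear":[0.001,0.014,0],"dr":[0,0,0],"hand":-1},{"linear":[0.001,0.015,0],"dr":[0,0,0],"hand":-1},{"linear":[0.001,0.015,0],"dr":[0,0,0],"hand":-1}]'
python3 -m crank '[{"linear":[0,0.002,0],"dr":[0,0,0],"hand":-1},{"linear":[0,0.003,0],"dr":[0,0,0],"hand":-1},{"linear":[0,0.0035,0],"dr":[0,0,0],"hand":-1},{"linear":[0,0.0035,0],"dr":[0,0,0],"hand":-1}]'
```

```text
t: 7.93
eef_pos: [0.5344, -0.0271, 0.0267]
tool_rot: [0.464, -0.465, 0.534, -0.533]
contact_force: [0.3, 0.3, -2.0]
gripper_width: 0.289
t: 8.27
eef_pos: [0.5348, -0.0266, 0.0238]
tool_rot: [0.464, -0.464, 0.533, -0.533]
contact_force: [-0.4, -0.1, -2.2]
gripper_width: 0.287
```

```bash
python3 -m crank '[{"linear":[0.003,0,0],"dr":[0,0,0],"hand":-1},{"linear":[0.007,0,0],"dr":[0,0,0],"hand":-1},{"linear":[0.011,0,0],"dr":[0,0,0],"hand":-1},{"linear":[0.015,0,0],"dr":[0,0,0],"hand":-1},{"linear":[0.019,0,-0.001],"dr":[0,0,0],"hand":-1},{"linear":[0.023,0,-0.001],"dr":[0,0,0],"hand":-1},{"linear":[0.027,0,-0.002],"dr":[0,0,0],"hand":-1},{"linear":[0.031,0,-0.002],"dr":[0,0,0],"hand":-1},{"linear":[0.035,0,-0.003],"dr":[0,0,0],"hand":-1}]'
python3 - <<'E'
from h import *
for n in("scene","top"):
    im=bot.read_camera(n); cv2.imwrite(f"pics/{n}4.png",im)
    print([(a["xy"],a["score"],px2w(n,a["xy"],.003)) for a in bot.place_of(n,"plate")])
E
```

```text
t: 9.02
eef_pos: [0.5271, -0.0613, 0.0239]
tool_rot: [-0.464, 0.464, -0.533, 0.533]
contact_force: [0.1, 0.7, -2.1]
gripper_width: 0.291
[([326.1, 237.0], 0.73, array([0.55544684, 0.20128901, 0.003     ])), ([284.5, 305.7], 0.61, array([0.80932279, 0.2225211 , 0.003     ])), ([370.4, 186.4], 0.48, array([0.30855918, 0.2193788 , 0.003     ]))]
[([196.7, 197.0], 0.66, array([0.56814375, 0.19839582, 0.003     ])), ([191.1, 274.8], 0.64, array([0.29789314, 0.21819442, 0.003     ])), ([186.6, 130.7], 0.57, array([0.80711496, 0.2341718 , 0.003     ]))]
```

```bash
python3 -m crank '[{"linear":[0.005,0,0],"dr":[0,0,0],"hand":-1},{"linear":[0.011,0,0],"dr":[0,0,0],"hand":-1},{"linear":[0.017,0,-0.001],"dr":[0,0,0],"hand":-1},{"linear":[0.023,0,-0.001],"dr":[0,0,0],"hand":-1},{"linear":[0.029,0,-0.002],"dr":[0,0,0],"hand":-1},{"linear":[0.035,0,-0.002],"dr":[0,0,0],"hand":-1},{"linear":[0.041,0,-0.003],"dr":[0,0,0],"hand":-1},{"linear":[0.047,0,-0.003],"dr":[0,0,0],"hand":-1},{"linear":[0.053,0,-0.004],"dr":[0,0,0],"hand":-1},{"linear":[0.058,0,-0.004],"dr":[0,0,0],"hand":-1}]'
python3 - <<'E'
from h import *
c,R,o=cur(); d=-R.as_matrix()[:,0]; t=c+d*.256
print("toe",(t[:2]-LIP)@EX,(t[:2]-LIP)@EY)
b=[]
for n in("scene","top"):
    im=bot.read_camera(n); b.append(cv2.convertScaleAbs(im,alpha=1.6,beta=10))
    print([(a["xy"],a["score"],px2w(n,a["xy"],.003)) for a in bot.place_of(n,"plate")])
s=cv2.resize(b[0][180:255,265:355],(432,360),interpolation=cv2.INTER_CUBIC)
t_=cv2.resize(b[1][165:235,185:255],(360,360),interpolation=cv2.INTER_CUBIC)
cv2.imwrite("pics/g4.png",np.hstack([s,t_]))
E
```

```text
t: 10.05
eef_pos: [0.5148, -0.1186, 0.0238]
tool_rot: [0.464, -0.464, 0.533, -0.533]
contact_force: [-0.2, 0.9, -1.5]
gripper_width: 0.295
toe 0.01503620366972285 0.0673828277495173
[([283.1, 305.0], 0.96, array([0.81004471, 0.2181783 , 0.003     ])), ([370.4, 186.1], 0.48, array([0.30750375, 0.21879259, 0.003     ])), ([313.6, 224.5], 0.45, array([0.54161978, 0.14619013, 0.003     ]))]
[([187.5, 131.4], 0.88, array([0.80451178, 0.23094993, 0.003     ])), ([195.5, 271.4], 0.71, array([0.3092632 , 0.20295245, 0.003     ])), ([213.1, 202.5], 0.54, array([0.54779451, 0.14069525, 0.003     ])), ([198.6, 205.1], 0.26, array([0.53941237, 0.19175718, 0.003     ]))]
```

View pics/g4.png

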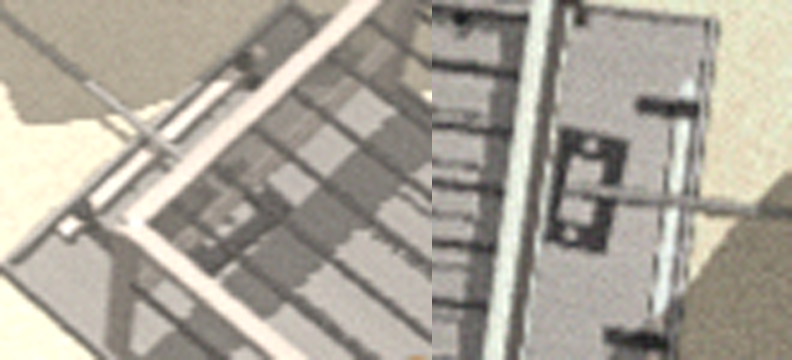

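```bash
python3 -m crank '[{"linear":[0.005,0,0],"dr":[0,0,0],"hand":-1},{"linear":[0.01,0,0],"dr":[0,0,0],"hand":-1},{"linear":[0.015,0,0],"dr":[0,0,0],"hand":-1},{"linear":[0.019,0,0],"dr":[0,0,0],"hand":-1},{"linear":[0.022,0,0],"dr":[0,0,0],"hand":-1},{"linear":[0.024,0,0],"dr":[0,0,0],"hand":-1},{"linear":[0.026,0,0],"dr":[0,0,0],"hand":-1},{"linear":[0.026,0,0],"dr":[0,0,0],"hand":-1}]'
python3 -m crank '[{"linear":[0.001,0,0],"dr":[0,0,0],"hand":-1},{"linear":[0.002,0,0],"dr":[0,0,0],"hand":-1},{"linear":[0.003,0,0],"dr":[0,0,0],"hand":-1},{"linear":[0.003,0,0],"dr":[0,0,0],"hand":-1}]'
```

```text
t: 10.92
eef_pos: [0.5114, -0.1441, 0.0238]
tool_rot: [-0.464, 0.464, -0.533, 0.533]
contact_force: [-0.3, -0.0, -2.2]
gripper_width: 0.285
t: 11.25
eef_pos: [0.5111, -0.1466, 0.0238]
tool_rot: [-0.464, 0.464, -0.533, 0.533]
contact_force: [0.4, 0.7, -1.9]
gripper_width: 0.289
```

```bash
for i in 1; do python3 -m crank '[{"linear":[0.001,0,0],"dr":[0,0,0],"hand":-1},{"linear":[0.002,0,0],"dr":[0,0,0],"hand":-1},{"linear":[0.003,0,0],"dr":[0,0,0],"hand":-1},{"linear":[0.003,0,0],"dr":[0,0,0],"hand":-1}]'; done
python3 -m crank '[{"linear":[0.001,0,0],"dr":[0,0,0],"hand":-1},{"linear":[0.002,0,0],"dr":[0,0,0],"hand":-1},{"linear":[0.002,0,0],"dr":[0,0,0],"hand":-1}]'
```

```text
t: 11.58
eef_pos: [0.5107, -0.1497, 0.0238]
tool_rot: [-0.464, 0.464, -0.533, 0.533]
contact_force: [1.0, 0.1, -2.3]
gripper_width: 0.287
t: 11.83
eef_pos: [0.5104, -0.1517, 0.0238]
tool_rot: [-0.464, 0.464, -0.533, 0.533]
contact_force: [0.8, 0.5, -2.0]
gripper_width: 0.29
```

Toe ~33.5; go in 1 mm steps with readings.

```bash
python3 -m crank '[{"linear":[0.001,0,0],"dr":[0,0,0],"hand":-1},{"linear":[0.001,0,0],"dr":[0,0,0],"hand":-1}]' | grep -E "pos|force"
python3 -m crank '[{"linear":[0.001,0,0],"dr":[0,0,0],"hand":-1},{"linear":[0.001,0,0],"dr":[0,0,0],"hand":-1}]'| grep -E "pos|force"
python3 - <<'E'
from h import *
c,R,o=cur(); d=-R.as_matrix()[:,0]; t=c+d*.256
print("toe",(t[:2]-LIP)@EX,(t[:2]-LIP)@EY)
b=[cv2.convertScaleAbs(bot.read_camera(n),alpha=1.6,beta=10) for n in("scene","top")]
s=cv2.resize(b[0][175:250,260:350],(432,360),interpolation=cv2.INTER_CUBIC)
t_=cv2.resize(b[1][175:225,200:250],(360,360),interpolation=cv2.INTER_CUBIC)
cv2.imwrite("pics/g5.png",np.hstack([s,t_]))
E
```

```text
eef_pos: [0.5103, -0.1526, 0.0238]
contact_force: [-0.5, 0.4, -2.2]
eef_pos: [0.5101, -0.1536, 0.0238]
contact_force: [0.6, -0.0, -2.6]
toe 0.01513206390135069 0.032070021903863495
```

View pics/g5.png

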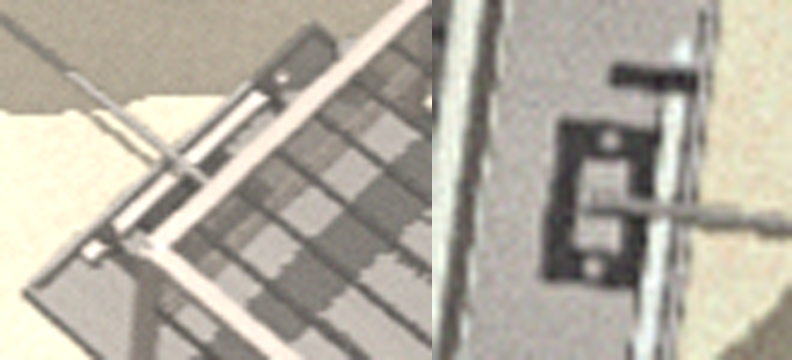

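```bash
python3 -m crank '[{"linear":[0.001,0,0],"dr":[0,0,0],"hand":-1},{"linear":[0.001,0,0],"dr":[0,0,0],"hand":-1}]' | grep -E "pos|force"
python3 -m crank '[{"linear":[0.001,0,0],"dr":[0,0,0],"hand":-1},{"linear":[0.001,0,0],"dr":[0,0,0],"hand":-1}]'| grep -E "pos|force"
```

```text
eef_pos: [0.5101, -0.1538, 0.0237]
contact_force: [0.1, 2.1, -3.2]
eef_pos: [0.5101, -0.154, 0.0236]
contact_force: [1.1, 4.6, -3.2]
```

```bash
python3 -m crank '[{"linear":[0.001,0,0],"dr":[0,0,0],"hand":-1},{"linear":[0.001,0,0],"dr":[0,0,0],"hand":-1}]' | grep -E "pos|force"
```

```text
eef_pos: [0.5101, -0.1542, 0.0235]
contact_force: [1.6, 7.3, -3.4]
```

```bash
python3 -m crank '[{"linear":[0,0,0],"dr":[0,0,0],"hand":-1},{"linear":[0,0,0],"dr":[0,0,0],"hand":-1},{"linear":[0,0,0],"dr":[0,0,0],"hand":-1},{"linear":[0,0,0],"dr":[0,0,0],"hand":-1}]'
python3 -m crank '[{"linear":[0,0,0],"dr":[0,0,0],"hand":-1},{"linear":[0,0,0],"dr":[0,0,0],"hand":-1},{"linear":[0,0,0],"dr":[0,0,0],"hand":-1},{"linear":[0,0,0],"dr":[0,0,0],"hand":-1},{"linear":[0,0,0],"dr":[0,0,0],"hand":-1},{"linear":[0,0,0],"dr":[0,0,0],"hand":-1}]'
python3 - <<'E'
from h import *
im=cv2.convertScaleAbs(bot.read_camera("top"),alpha=1.6,beta=10)
cv2.imwrite("pics/g6.png",cv2.resize(im[165:235,190:260],(560,560),interpolation=cv2.INTER_CUBIC))
E
```

```text
t: 13.1
eef_pos: [0.5101, -0.1541, 0.0235]
tool_rot: [0.465, -0.464, 0.534, -0.532]
contact_force: [1.4, 8.2, -2.6]
gripper_width: 0.291
t: 13.6
eef_pos: [0.5101, -0.1541, 0.0235]
tool_rot: [0.465, -0.464, 0.534, -0.532]
contact_force: [2.1, 6.4, -3.4]
gripper_width: 0.289
```

View pics/g6.png

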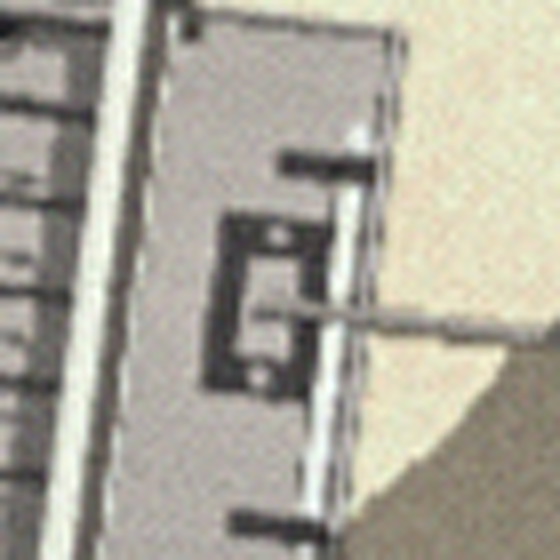

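```bash
python3 -m crank '[{"linear":[-0.002,0,0],"dr":[0,0,0],"hand":-1},{"linear":[-0.004,0,0],"dr":[0,0,0],"hand":-1},{"linear":[-0.006,0,0],"dr":[0,0,0],"hand":-1},{"linear":[-0.008,0,0],"dr":[0,0,0],"hand":-1},{"linear":[-0.008,0,0],"dr":[0,0,0],"hand":-1},{"linear":[-0.008,-0.01,0],"dr":[0,0,0],"hand":-1},{"linear":[-0.008,-0.02,0],"dr":[0,0,0],"hand":-1},{"linear":[-0.008,-0.03,0],"dr":[0,0,0],"hand":-1},{"linear":[-0.008,-0.035,0],"dr":[0,0,0],"hand":-1},{"linear":[-0.008,-0.035,0],"dr":[0,0,0],"hand":-1}]'
python3 - <<'E'
from h import *
c,R,o=cur(); d=-R.as_matrix()[:,0]; t=c+d*.256
print("toe",(t[:2]-LIP)@EX,(t[:2]-LIP)@EY,d)
im=cv2.convertScaleAbs(bot.read_camera("top"),alpha=1.6,beta=10)
print(bot.search_frame("top","plate"))
cv2.imwrite("pics/g7.png",cv2.resize(im[165:235,190:260],(560,560),interpolation=cv2.INTER_CUBIC))
E
```

```text
t: 14.48
eef_pos: [0.5121, -0.1489, 0.0607]
tool_rot: [-0.465, 0.464, -0.532, 0.534]
contact_force: [0.4, 0.3, -2.4]
gripper_width: 0.289
toe 0.016415271927955853 0.03701860313622235 [1.37478703e-01 9.90504717e-01 1.08839453e-04]
[{'extent': [172.5, 114.9, 205.5, 148.0], 'score': 0.91}, {'extent': [214.3, 191.2, 230.5, 216.1], 'score': 0.57}, {'extent': [187.0, 265.1, 200.2, 279.9], 'score': 0.5}]
```

```bash
python3 -m crank '[{"linear":[0.02,0,0],"dr":[0,0,0],"hand":-1},{"linear":[0.05,0,0],"dr":[0,0,0],"hand":-1},{"linear":[0.08,0,0],"dr":[0,0,0],"hand":-1},{"linear":[0.095,0,0],"dr":[0,0,0],"hand":-1},{"linear":[0.095,0,0],"dr":[0,0,0],"hand":-1},{"linear":[0.095,0.015,0],"dr":[0,0,0],"hand":-1},{"linear":[0.095,0.03,0],"dr":[0,0,0],"hand":-1},{"linear":[0.095,0.035,0],"dr":[0,0,0],"hand":-1},{"linear":[0.095,0.035,0],"dr":[0,0,0],"hand":-1}]'
```

```text
t: 15.33
eef_pos: [0.4967, -0.2414, 0.0223]
tool_rot: [0.464, -0.465, 0.534, -0.532]
contact_force: [-0.4, -0.5, -2.3]
gripper_width: 0.292
```

```bash
python3 -m crank '[{"linear":[0,0.002,0],"dr":[0,0,0],"hand":-1},{"linear":[0,0.003,0],"dr":[0,0,0],"hand":-1},{"linear":[0,0.004,0],"dr":[0,0,0],"hand":-1},{"linear":[0,0.004,0],"dr":[0,0,0],"hand":-1}]'
python3 - <<'E'
from h import *
im=cv2.convertScaleAbs(bot.read_camera("scene"),alpha=1.6,beta=10)[130:250,190:350]
t=cv2.convertScaleAbs(bot.read_camera("top"),alpha=1.6,beta=10)[165:235,190:260]
cv2.imwrite("pics/g8.png",np.hstack([cv2.resize(im,(440,330)),cv2.resize(t,(330,330),interpolation=cv2.INTER_CUBIC)]))
E
```

```text
t: 15.67
eef_pos: [0.4981, -0.2425, 0.0201]
tool_rot: [-0.465, 0.464, -0.533, 0.533]
contact_force: [-0.3, 0.5, -1.3]
gripper_width: 0.289
```

View pics/g8.png

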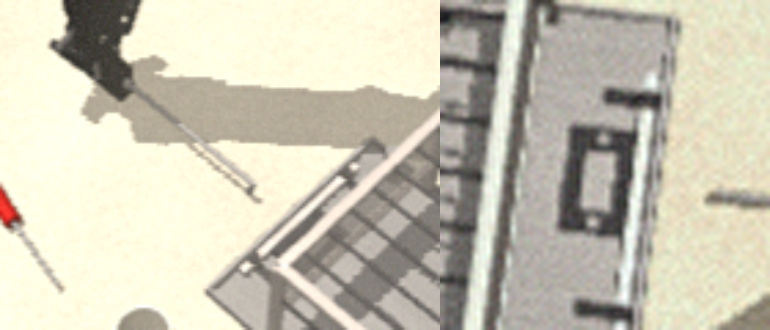

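```bash
python3 -m crank '[{"linear":[0,0.001,0],"dr":[0,0,0],"hand":-1},{"linear":[0,0.001,0],"dr":[0,0,0],"hand":-1},{"linear":[0,0.001,0],"dr":[0,0,0],"hand":-1}]' 30
```

```text
t: 16.02
eef_pos: [0.4981, -0.2427, 0.0194]
tool_rot: [-0.465, 0.464, -0.533, 0.533]
contact_force: [-2.2, 0.7, 6.8]
gripper_width: 0.288
```

```bash
python3 -m crank '[{"linear":[0,0,0],"dr":[0,0,0],"hand":-0.3},{"linear":[0,0,0],"dr":[0,0,0],"hand":-0.2},{"linear":[0,0,0],"dr":[0,0,0],"hand":0.1},{"linear":[0,0,0],"dr":[0,0,0],"hand":0.4},{"linear":[0,0,0],"dr":[0,0,0],"hand":0.5},{"linear":[0,0,0],"dr":[0,0,0],"hand":0.5},{"linear":[0,-0.01,0],"dr":[0,0,0],"hand":0.5},{"linear":[0,-0.03,0],"dr":[0,0,0],"hand":0.5},{"linear":[0,-0.06,0],"dr":[0,0,0],"hand":0.5},{"linear":[0,-0.09,0],"dr":[0,0,0],"hand":0.5}]'
python3 -m crank '[{"linear":[0,-0.03,0],"dr":[0,0,0],"hand":0.5},{"linear":[0,-0.06,0],"dr":[0,0,0],"hand":0.5},{"linear":[0.06,-0.09,0],"dr":[0,0,0],"hand":0.5},{"linear":[0.1,-0.12,0],"dr":[0,0,0],"hand":0.5},{"linear":[0.1,-0.12,0],"dr":[0,0,0],"hand":0.5},{"linear":[0.1,-0.12,0],"dr":[0,0,0],"hand":0.5},{"linear":[0.1,-0.12,0],"dr":[0,0,0],"hand":0.5}]'
python3 - <<'E'
from h import *
im=cv2.convertScaleAbs(bot.read_camera("scene"),alpha=1.6,beta=10)[110:260,170:370]
t=cv2.convertScaleAbs(bot.read_camera("top"),alpha=1.6,beta=10)[145:265,190:350]
cv2.imwrite("pics/g9.png",np.hstack([cv2.resize(im,(400,300)),cv2.resize(t,(400,300))]))
E
```

```text
t: 16.85
eef_pos: [0.497, -0.2426, 0.1099]
tool_rot: [0.464, -0.465, 0.534, -0.533]
contact_force: [0.2, 0.1, -0.1]
gripper_width: 0.749
t: 17.43
eef_pos: [0.4834, -0.3441, 0.2307]
tool_rot: [-0.464, 0.463, -0.533, 0.535]
contact_force: [1.1, 0.7, -0.7]
gripper_width: 0.747
```

```bash
python3 - <<'E'
from h import *
np.set_printoptions(precision=3,suppress=True)
for n in("scene","top"):
    bot.read_camera(n)
    for th,z in(("rod",0),("toe",.004),("plate",.003),("post",.003)):
        print(n,th,[(round(a["score"],2),px2w(n,a["xy"],z)) for a in bot.place_of(n,th)])
r=bot.cut_out("top","rod")
for a in r[:2]: print(a["score"],a["extent"],cv2.minAreaRect(np.argwhere(a["pixels"])[:,::-1].astype(np.float32)))
print("expect",gw(.016,-.31),gw(.016,-.06), cur()[0])
a,b=w2px("top",[.497,-.29,.054]),w2px("top",[*gw(.016,-.06),.035]);print(a,b)
print([x for x in bot.search_frame("top","plate")])
E
```

```text
scene rod [(0.71, array([ 0.516,  0.075, -0.   ])), (0.7, array([ 0.509, -0.245,  0.   ]))]
scene toe [(0.65, array([0.521, 0.011, 0.004]))]
scene plate [(0.76, array([0.807, 0.228, 0.003])), (0.54, array([0.541, 0.101, 0.003])), (0.47, array([0.311, 0.216, 0.003]))]
scene post []
top rod [(0.59, array([ 0.492, -0.238,  0.   ]))]
top toe [(0.92, array([0.532, 0.012, 0.004]))]
top plate [(0.78, array([0.809, 0.223, 0.003])), (0.54, array([0.304, 0.211, 0.003])), (0.49, array([0.555, 0.109, 0.003]))]
top post [(0.62, array([0.416, 0.128, 0.003]))]
0.93 [306.3, 208.0, 340.9, 216.4] ((322.0660400390625, 214.05990600585938), (28.431921005249023, 7.9114909172058105), 8.53076457977295)
expect [ 0.499 -0.239] [0.533 0.009] [ 0.484 -0.342  0.229]
[338.822 214.421] [250.472 205.388]
[{'extent': [174.9, 116.5, 205.1, 148.8], 'score': 0.91}, {'extent': [213.5, 190.1, 233.3, 216.3], 'score': 0.6}, {'extent': [280.8, 141.1, 333.9, 161.3], 'score': 0.18}]
```

```bash
python3 -c "
from station import bot
print(bot.hand_in(), bot.get_obs()['t'])"
```

```text
the job is handed in; nothing more can be done
the job is handed in; nothing more can be done
```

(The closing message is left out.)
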